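Feed clock barrels through the gate

TASK

Push the three loose round brass barrels along the feed plate with the fingertips, one after another, through the narrow gate into the slot behind it, until all three stand upright in single file wholly past the gate. Do not lift, carry or tip them, and leave the square steel block, the loupe, the pin vise and the other tools where they are.

Things in the scene. Friction and masses are not known exactly. Their poses are not given: they have to be found in the camera images.
- tray: Fixed aluminium feed plate 290 x 200 mm, 6 mm thick; origin at the centre of its underside, z up, x the feeding direction; plate coordinates below are in this frame. All its walls are only 8 mm high (tops 14 mm above the bench), so fingertips kept just above them can push a barrel's upper part and pass over every wall.
- pen (a point): Centre of the pen, on the plate's surface. The pen spans plate x = -139 to 25 mm, y = -94 to 94 mm. At the start the three barrels and the square block stand one in each quarter of it (x near -45 or -115 mm, y near 60 or -60 mm, within 8 mm), in any order; the middle lane along y = 0 is free.
- gate (a point): Centre of the gate, on the plate's surface, plate x = 29, y = 0 mm: a 33 mm wide gap in the cross wall (x = 25 to 33 mm) between pen and slot, with slanting lead-in cheeks on the pen side, from about x = 10, y = +-36 mm to its edges. A barrel is wholly past the gate when its centre is beyond plate x = 47 mm.
- slot_end (a point): Middle of the inner face of the slot's end wall, on the plate's surface, plate x = 139, y = 0 mm. The slot runs straight along plate x from the gate (x = 33 mm) to here, 36 mm wide, centred on y = 0. Barrels queue in it, a later one pushing the earlier ones on; three take 84 mm, leaving 22 mm to spare.
- barrel_a_mid (a point): One of three alike loose round brass clock barrels, a plain upright cylinder 28 mm in diameter and 18 mm high, about 60 g, standing in the pen of the feed plate. The point is its centre, 9 mm above its underside (so 15 mm above the bench). Slides on the plate when pushed.
- barrel_b_mid (a point): One of three alike loose round brass clock barrels, a plain upright cylinder 28 mm in diameter and 18 mm high, about 60 g, standing in the pen of the feed plate. The point is its centre, 9 mm above its underside (so 15 mm above the bench). Slides on the plate when pushed.
- barrel_c_mid (a point): One of three alike loose round brass clock barrels, a plain upright cylinder 28 mm in diameter and 18 mm high, about 60 g, standing in the pen of the feed plate. The point is its centre, 9 mm above its underside (so 15 mm above the bench). Slides on the plate when pushed.
- block: Square loose steel block 24 x 24 x 18 mm, 80 g, standing in the pen among the barrels; origin at the centre of its underside. To be left alone.
- loupe: Loose loupe with a dark horn rim, a short cone 27 mm high and 34 mm across, standing on the plate beside the slot, near x = 90, y = 64 mm of the plate; origin at the centre of its underside. To be left alone.
- pin_vise: Loose nickel pin vise lying on the plate on the slot's other side, near x = 88, y = -64 mm of the plate, 93 mm long and 10 mm thick; origin under the middle, x along it. To be left alone.
- oil_stand: Loose red lacquered oil cup stand, a disc 90 mm across with three small lidded cups round a post with a ball top, 72 mm high, on the bench to the robot's left of the plate; origin at the centre of its underside. To be left alone.
- screwdriver: Loose small screwdriver 130 mm long lying on the bench to the robot's right of the plate; origin under it. To be left alone.
- tweezers: Loose steel tweezers 127 mm long, 4 mm thick, lying on the bench to the robot's left of the plate; origin under their middle, x along them. To be left alone.
Things that resemble listed ones, but are neither listed nor needed, are in the scene too. What is shaped like the part that bears barrel_c_mid but blue is not meant.

How it is judged:
On the way, in this order (a step that is already met when the one before it is completed fails the run):
1. one barrel has passed the gate into the slot (((x of barrel_a_mid in the frame of tray between 0.044 and 0.13 m and y of barrel_a_mid in the frame of tray between -0.012 and 0.012 m and z of barrel_a_mid in the frame of tray between 0.011 and 0.019 m) or (x of barrel_b_mid in the frame of tray between 0.044 and 0.13 m and y of barrel_b_mid in the frame of tray between -0.012 and 0.012 m and z of barrel_b_mid in the frame of tray between 0.011 and 0.019 m) or (x of barrel_c_mid in the frame of tray between 0.044 and 0.13 m and y of barrel_c_mid in the frame of tray between -0.012 and 0.012 m and z of barrel_c_mid in the frame of tray between 0.011 and 0.019 m))), for 0.2 s.
2. two barrels are in the slot ((((x of barrel_a_mid in the frame of tray between 0.044 and 0.13 m and y of barrel_a_mid in the frame of tray between -0.012 and 0.012 m and z of barrel_a_mid in the frame of tray between 0.011 and 0.019 m) and (x of barrel_b_mid in the frame of tray between 0.044 and 0.13 m and y of barrel_b_mid in the frame of tray between -0.012 and 0.012 m and z of barrel_b_mid in the frame of tray between 0.011 and 0.019 m)) or ((x of barrel_a_mid in the frame of tray between 0.044 and 0.13 m and y of barrel_a_mid in the frame of tray between -0.012 and 0.012 m and z of barrel_a_mid in the frame of tray between 0.011 and 0.019 m) and (x of barrel_c_mid in the frame of tray between 0.044 and 0.13 m and y of barrel_c_mid in the frame of tray between -0.012 and 0.012 m and z of barrel_c_mid in the frame of tray between 0.011 and 0.019 m)) or ((x of barrel_b_mid in the frame of tray between 0.044 and 0.13 m and y of barrel_b_mid in the frame of tray between -0.012 and 0.012 m and z of barrel_b_mid in the frame of tray between 0.011 and 0.019 m) and (x of barrel_c_mid in the frame of tray between 0.044 and 0.13 m and y of barrel_c_mid in the frame of tray between -0.012 and 0.012 m and z of barrel_c_mid in the frame of tray between 0.011 and 0.019 m)))), for 0.2 s.
3. all three barrels are in the slot (x of barrel_a_mid in the frame of tray between 0.044 and 0.13 m and y of barrel_a_mid in the frame of tray between -0.012 and 0.012 m and z of barrel_a_mid in the frame of tray between 0.011 and 0.019 m and x of barrel_b_mid in the frame of tray between 0.044 and 0.13 m and y of barrel_b_mid in the frame of tray between -0.012 and 0.012 m and z of barrel_b_mid in the frame of tray between 0.011 and 0.019 m and x of barrel_c_mid in the frame of tray between 0.044 and 0.13 m and y of barrel_c_mid in the frame of tray between -0.012 and 0.012 m and z of barrel_c_mid in the frame of tray between 0.011 and 0.019 m), for 0.2 s.
At the end, for the whole second after the job is handed in: All three barrels stand upright (within 0.15 rad) and at rest on the plate's surface in the slot, each wholly past the gate within 3 mm (centre beyond x = 44 mm of the plate), and each bystander is within 20 mm of where it started (all of step 3 and angle between each of barrel_a_mid, barrel_b_mid, barrel_c_mid's own z axis and vertical below 0.15 rad and linear speed of each of barrel_a, barrel_b, barrel_c below 0.01 m/s and distance of each of block, loupe, pin_vise, oil_stand, screwdriver, tweezers from where it was at the start of the episode below 0.02 m); the robot touches nothing.
It fails at once if a barrel is lifted more than 6 mm off the plate (z of any of barrel_a_mid, barrel_b_mid, barrel_c_mid in the frame of tray above 0.021 m).
It fails at once if a barrel is tipped by more than 0.4 rad (angle between any of barrel_a_mid, barrel_b_mid, barrel_c_mid's own z axis and vertical above 0.4 rad).
It fails at once if the square block, the loupe or the pin vise is moved more than 20 mm (distance of any of block, loupe, pin_vise from where it was at the start of the episode above 0.02 m).
It fails at once if the oil cup stand, the screwdriver or the tweezers are moved more than 20 mm (distance of any of oil_stand, screwdriver, tweezers from where it was at the start of the episode above 0.02 m).
It also fails if it takes over 64 s, if anything falls off the work surface, if the arm or the gripper's body presses on something with over 40 N, if the wrist force passes 120 N, or if a joint passes its speed limit or range.

ROBOT

A 6-joint arm with a two-finger parallel gripper is mounted at the origin on the work surface. World frame = base frame: x ahead of the robot, y to its left, z up, the work surface at z = 0. Lengths are in m, angles in rad, forces in N, time in s.
With the tool pointing down it reaches from about 0.275 to 0.85 m from the base axis. Payload 19 kg.
Tool frame: the origin (TCP) lies midway between the tips of the shut fingers; the grasp point (between the pads) lies 19 mm behind it (pinch_z is the distance from the TCP to the grasp point, in m); z points along the fingers, y is the direction in which the jaws open and shut (so a half turn about z gives the same grasp; the last joint's range is limited). The gripper opens to 85 mm and grips with 20 to 120 N. Pads are 22 mm wide; open, the fingers measure 114 mm over their backs; the gripper's body (76 mm by 85 mm) begins 54 mm behind the grasp point. The pads swing forward as they close: fully open they stand 13 mm farther back than shut.
Start: joints at [-1.454, 0.15, 1.437, -0, 1.554, -0.134], TCP at [0.143, -0.557, 0.231] pointing down, gripper open.
Joint ranges: [-2.8, 2.8], [-0.68, 2.1], [0.12, 2.68], [-1.39, 4.53], [0.16, 2.79], [-2.81, 2.81]. Speed limits (rad/s): [1.89, 1.89, 2.22, 3.01, 3.01, 3.01].

INTERFACE

Orientations are given as a unit quaternion [w, x, y, z].
In Python, from bench import * gives the robot as it stands.
- The arm moves only by the tool play_rows, never from a script. Its argument "deltas" is a list of rows, each an object with "translation": the shift along the tool's x, y, z in units of 30 mm (1.0 is 30 mm), a list of three; "roll": the turn about the tool's z in units of 5 degrees (1.0 is 5 degrees). In form: [{"translation": [x, y, z], "roll": roll}, ...]. A call has exactly 10 rows; each row is the pose to reach, as a shift and turn from the pose commanded when the call began, along the tool's axes at that moment; what a row does not reach only later rows make up. A row lasts 1/10 s, in which the tool goes at most 50 mm and 8.59 degrees, less where a joint would pass 70% of its speed; a pose out of reach is approached as far as the arm can. A call with a gripper value outside its range is refused whole. "claw" is the finger opening in mm, from 0 to 85.4, set as the call begins (left out, the last holds). The fingers move at their own pace and stop on an object; "force" is the grip in N (left out, the last holds). Time passes only in rows, so rows that repeat a pose let the fingers close, or fill a call up. It gives the time, the measured TCP pose, the force and the opening at its end, in the units of the state.
- state(): the state, without advancing time (a new reading comes with each control period).
- snapshot(name): name is "scene" or "top" or "wrist"; returns (picture, depth): 400x640x3 uint8, blue, green, red; 400x640 float32, m along the optical axis (not along the pixel's ray), 0 where there is no reading.
- get_calibration(name): a dict with "fx", "fy", "cx", "cy" (pixels), "pose" (4x4, takes a point from camera to world coordinates); the wrist camera has in their place "hand_eye" (4x4, takes a point from camera to tool coordinates, whose origin is the TCP and whose axes are the flange's). Camera axes: x right, y up, looking along -z (the intrinsics and any distortion apply to the point x, -y, -z); pixel columns grow to the right and rows downward; lengths in m; the calibration is good to about 2 mm. A picture is of the moment at which its call begins: read the wrist's pose just before it. get_calibration takes no time and is no camera call.
- hand_in(): hands the job in, once; it reports no verdict.
Trained networks look in the newest picture that a camera, given by its name, has taken for a name from the list of things; names that differ only in an ending like _2 or _b are one class to them, and where a whole thing is asked for, a point or a joint stands for the part that bears it (a point fixed in the world has none). Each returns a list of dicts, best first, with "conf" (0 to 1); they miss things now and then, are a little off and sometimes report something else, mostly with a low value. They report only what shows in the picture. A call takes as long as a camera call. They do not tell look-alikes from the thing itself.
- spot_in(camera, query): "location" ([x, y, z] in m, in the coordinates of the camera as it stood for that picture, good to about 4 mm: the middle of the surface that is visible of it).
- masks_of(camera, query): "region" (400x640 bool, what is visible of it).
- landmark_of(camera, query): "location" ([x, y, z] in m, in the coordinates of the camera as it stood for that picture, good to about 4 mm: a listed point, or the origin of a listed thing).
The state is a dict: "clock": time; "joint_positions": joint angles; "joint_vel": joint speeds; "joint_efforts": joint torques, N m; "tool_pos": TCP position; "tool_rot": TCP orientation; "force": force on the tool from outside, world axes, zero at the start; "moment": the same for the moment, N m; "width": opening from 0.0 (shut) to 1.0 (fully open).
Only numpy, scipy, OpenCV 4.12 (cv2) and the standard library are available. Lean on these libraries where they do the work, as an engineer would, in place of code of your own. Each camera call takes 0.05 s, during which the arm holds its last target.

## Working session

There is one attempt and no reset: what is moved stays moved. The work goes in short steps, Python scripts to look and compute and a tool call to move; the robot and the scene stay as the last step left them, time stands still between calls to the robot, and variables do not carry over. Pictures are saved under pics/ and viewed, and the job is handed in when it is done.

Besides the shell and the picture viewer there is one more tool, called as name(argument=value, ...), one argument or row to a line, values as JSON. play_rows: Moves the arm, as the interface text tells. Its arguments: {"type":"object","properties":{"deltas":{"type":"array","items":{"type":"object","properties":{"translation":{"type":"array","items":{"type":"number"}},"roll":{"type":"number"}}}},"claw":{"type":"number"},"force":{"type":"number"}},"required":["deltas"]}

```bash
mkdir -p pics; ls; python3 - <<'E'
from bench import *
import cv2,numpy as np
s=state();print(s)
for n in("scene","top"):
    p,d=snapshot(n);cv2.imwrite(f"pics/{n}0.png",p);np.save(f"{n}_d.npy",d);c=get_calibration(n);print(n,c)
print(get_calibration("wrist"))
for q in("tray","barrel_a_mid","block","gate","slot_end"):
    c=get_calibration("top")
    for r in landmark_of("top",q):
        print(q,r["conf"],(np.array(c["pose"])@np.append(r["location"],1))[:3])
E
```

```text
pics
{'clock': 0.0, 'joint_positions': array([-1.45401764e+00,  1.50957030e-01,  1.43799793e+00, -1.88092184e-05,
        1.55379710e+00, -1.33983100e-01]), 'joint_vel': array([-2.95684897e-04, -9.83149832e-04, -8.61703409e-04, -3.27842731e-04,
       -1.67865798e-03,  1.44332164e-05]), 'joint_efforts': array([-2.36040767e-03, -7.13043523e+01, -5.70873678e+01, -3.01293157e-04,
        8.83350527e-03,  3.08177778e-05]), 'tool_pos': array([ 0.14263812, -0.55678293,  0.23070844]), 'tool_rot': array([-5.79766686e-04,  9.92149920e-01,  1.25052788e-01, -4.41610747e-06]), 'force': array([-1.01568066,  0.09486675, -0.02056206]), 'moment': array([ 0.04213301,  0.00016104, -0.04447201]), 'width': 1.0021531910587835}
scene {'fx': 459.2246221754329, 'fy': 459.2246221754329, 'cx': 313.6935361204491, 'cy': 197.7577757829985, 'pose': array([[-0.21690236, -0.78221115,  0.58403689,  1.21182745],
       [ 0.97618864, -0.17564859,  0.1272922 ,  0.14106836],
       [ 0.00301587,  0.59774016,  0.80168423,  0.97072596],
       [ 0.        ,  0.        ,  0.        ,  1.        ]])}
top {'fx': 430.52715890
[... 539 characters left out ...]
     [ 9.99999690e-01, -7.47088188e-04, -2.48789326e-04,
         1.29782668e-03],
       [-3.55422841e-05,  2.72806123e-01, -9.62069030e-01,
        -1.43023431e-01],
       [ 0.00000000e+00,  0.00000000e+00,  0.00000000e+00,
         1.00000000e+00]])}
tray 0.56 [ 5.80147050e-01  5.47978693e-02 -4.73506292e-05]
barrel_a_mid 0.48 [0.63384199 0.01031222 0.01724688]
barrel_a_mid 0.37 [ 0.4766275  -0.35332934 -0.001092  ]
block 0.66 [0.47686019 0.09281392 0.00914477]
block 0.58 [0.44960266 0.02216693 0.00334138]
block 0.49 [0.68003735 0.14673658 0.00427136]
gate 0.55 [0.55230978 0.04990752 0.00540708]
gate 0.25 [0.6372216  0.06982954 0.00590194]
slot_end 0.93 [0.44651561 0.02347045 0.0073986 ]
```

View pics/top0.png

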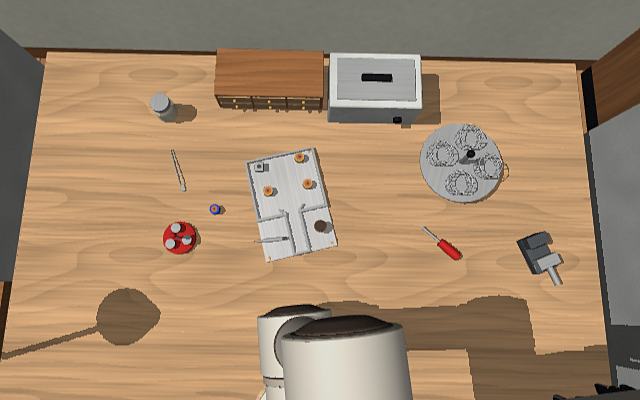

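View pics/scene0.png

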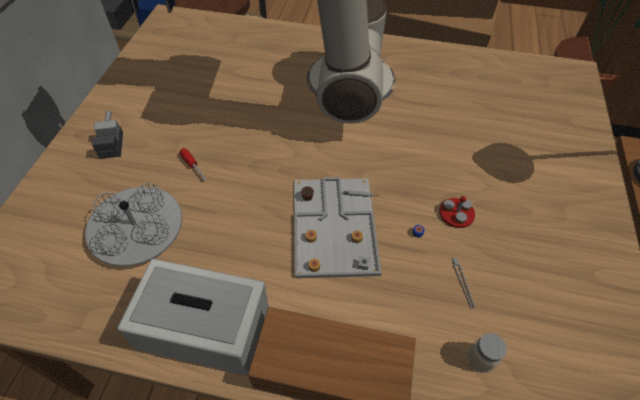

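```bash
python3 - <<'E'
import cv2
p=cv2.imread("pics/top0.png")[30:180,190:420]
cv2.imwrite("pics/top0z.png",cv2.resize(p,None,fx=3.4,fy=3.4,interpolation=cv2.INTER_CUBIC))
E
```

```text
(no output)
```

View pics/top0z.png

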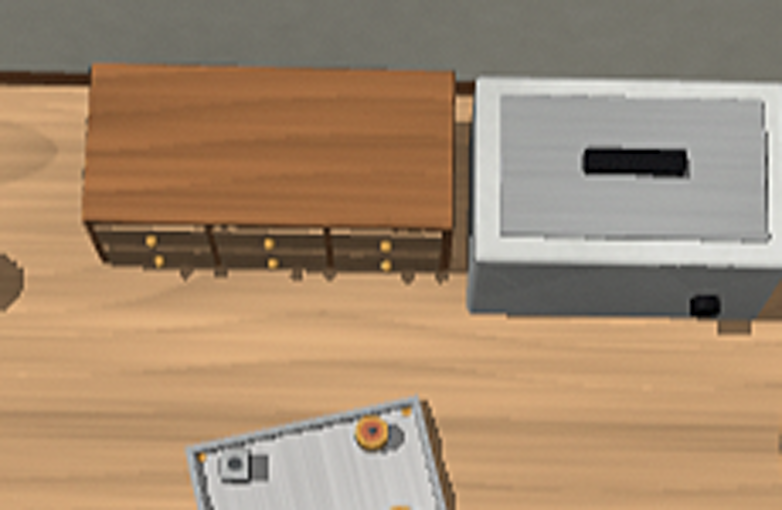

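```bash
cat > h.py <<'E'
import numpy as np,cv2
from bench import *
def ray(c,T,u,v,z):
    d=T[:3,:3]@np.array([(u-c["cx"])/c["fx"],-(v-c["cy"])/c["fy"],-1.0]);o=T[:3,3]
    return o+d*(z-o[2])/d[2]
def proj(c,T,P):
    q=np.linalg.inv(T)@np.append(P,1)
    return np.array([c["cx"]+c["fx"]*q[0]/-q[2],c["cy"]-c["fy"]*q[1]/-q[2]])
def rect(img,c,T,x0,x1,y0,y1,z,res=0.0005):
    # world-aligned rectified: rows = x descending, cols = y descending
    H=np.array([proj(c,T,[x,y,z]) for x,y in((x1,y1),(x1,y0),(x0,y0),(x0,y1))],np.float32)
    w,h=int((y1-y0)/res),int((x1-x0)/res)
    M=cv2.getPerspectiveTransform(H,np.array([(0,0),(w,0),(w,h),(0,h)],np.float32))
    return cv2.warpPerspective(img,M,(w,h),flags=cv2.INTER_CUBIC)
E
python3 - <<'E'
from h import *
for n in("top","scene"):
    p=cv2.imread(f"pics/{n}0.png");c=get_calibration(n);T=np.array(c["pose"])
    cv2.imwrite(f"pics/{n}_rect.png",rect(p,c,T,.38,.75,-.12,.2,.014,.0007))
    d=np.load(f"{n}_d.npy")
    u,v=np.meshgrid(np.arange(640),np.arange(400))
    P=np.stack([(u-c["cx"])/c["fx"]*d,-(v-c["cy"])/c["fy"]*d,-d,np.ones_like(d)],-1)@T.T
    np.save(f"{n}_P.npy",P[...,:3])
    X=P[...,:3].reshape(-1,3)
    m=(X[:,0]>.38)&(X[:,0]<.75)&(X[:,1]>-.12)&(X[:,1]<.2)
    Z=X[m];print(n,np.histogram(Z[:,2],bins=np.arange(-.01,.05,.002)))
E
```

```text
top (array([   3,   27,  239, 1034, 2258, 2518, 2048, 2088, 1903, 1034,  388,
        315,  290,  167,   70,   44,   77,   98,   63,   18,   26,   41,
         33,   17,    2,    0,    0,    0,    0]), array([-0.01 , -0.008, -0.006, -0.004, -0.002,  0.   ,  0.002,  0.004,
        0.006,  0.008,  0.01 ,  0.012,  0.014,  0.016,  0.018,  0.02 ,
        0.022,  0.024,  0.026,  0.028,  0.03 ,  0.032,  0.034,  0.036,
        0.038,  0.04 ,  0.042,  0.044,  0.046,  0.048]))
scene (array([   0,    5,   30,  447, 2096, 3102, 2007, 1958, 2479, 1275,  372,
        381,  442,  208,   62,   47,  105,  171,   82,   14,   25,   30,
         44,   17,    2,    1,    0,    0,    0]), array([-0.01 , -0.008, -0.006, -0.004, -0.002,  0.   ,  0.002,  0.004,
        0.006,  0.008,  0.01 ,  0.012,  0.014,  0.016,  0.018,  0.02 ,
        0.022,  0.024,  0.026,  0.028,  0.03 ,  0.032,  0.034,  0.036,
        0.038,  0.04 ,  0.042,  0.044,  0.046,  0.048]))
```

View pics/top_rect.png

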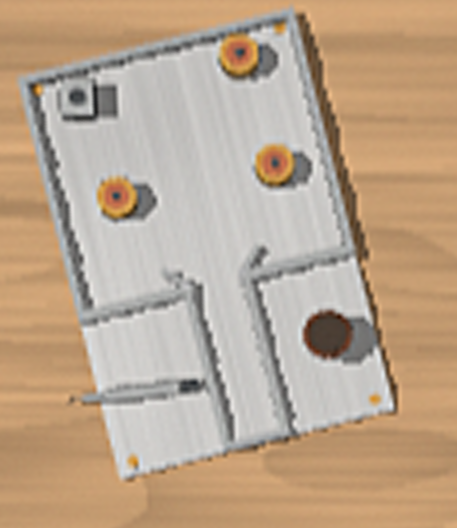

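View pics/scene_rect.png

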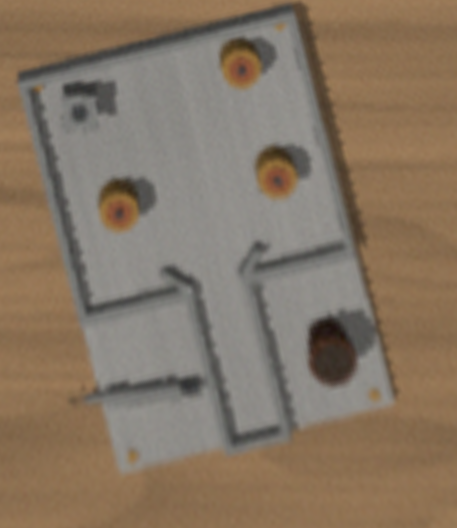

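play_rows(
  deltas=[
    {"translation": [20.1,-16.1,0]},
    {"translation": [20.1,-16.1,0]},
    {"translation": [20.1,-16.1,0]},
    {"translation": [20.1,-16.1,0]},
    {"translation": [20.1,-16.1,0]},
    {"translation": [20.1,-16.1,0]},
    {"translation": [20.1,-16.1,0]},
    {"translation": [20.1,-16.1,0]},
    {"translation": [20.1,-16.1,0]},
    {"translation": [20.1,-16.1,0]},
  ],
  claw=18,
)

```text
invalid input at $.deltas[0]: expected keys translation, roll
```

```bash
cat >> h.py <<'E'
def Rt(s):
    from scipy.spatial.transform import Rotation as R
    w,x,y,z=s["tool_rot"];M=np.eye(4);M[:3,:3]=R.from_quat([x,y,z,w]).as_matrix();M[:3,3]=s["tool_pos"];return M
E
python3 - <<'E'
from h import *
s=state();T=Rt(s);print(s["clock"],s["tool_pos"],s["tool_rot"],s["width"])
print(T[:3,:3].T@(np.array([.607,.061,.231])-T[:3,3])/.03)
E
```

```text
0.35 [ 0.14265386 -0.55694819  0.23114082] [-1.83974124e-04  9.92146619e-01  1.25080185e-01 -1.18260565e-05] 0.9967590759414979
[ 2.01062941e+01 -1.61121229e+01  1.10771616e-02]
```

play_rows(
  deltas=[
    {"translation": [20.1,-16.1,0],"roll": 0},
    {"translation": [20.1,-16.1,0],"roll": 0},
    {"translation": [20.1,-16.1,0],"roll": 0},
    {"translation": [20.1,-16.1,0],"roll": 0},
    {"translation": [20.1,-16.1,0],"roll": 0},
    {"translation": [20.1,-16.1,0],"roll": 0},
    {"translation": [20.1,-16.1,0],"roll": 0},
    {"translation": [20.1,-16.1,0],"roll": 0},
    {"translation": [20.1,-16.1,0],"roll": 0},
    {"translation": [20.1,-16.1,0],"roll": 0},
  ],
  claw=18,
)

```text
clock: 1.35
tool_pos: [0.444, -0.1554, 0.2316]
tool_rot: [0.0, 0.992, 0.125, 0.0]
force: [0.1, -1.6, 0.9]
width: 0.213
```

```bash
python3 - <<'E'
from h import *
s=state();T=Rt(s);print(s["clock"],s["tool_pos"],s["tool_rot"],s["width"])
print(T[:3,:3].T@(np.array([.607,.061,.231])-T[:3,3])/.03)
E
```

```text
1.35 [ 0.44396676 -0.15536567  0.23157408] [1.70838285e-04 9.92149388e-01 1.25057906e-01 2.87885523e-04] 0.2126984852934859
[ 7.0541684  -5.63803841  0.020547  ]
```

play_rows(
  deltas=[
    {"translation": [7.0,-5.6,0],"roll": 0},
    {"translation": [7.0,-5.6,0],"roll": 0},
    {"translation": [7.0,-5.6,0],"roll": 0},
    {"translation": [7.0,-5.6,0],"roll": 0},
    {"translation": [7.0,-5.6,0],"roll": 0},
    {"translation": [7.0,-5.6,0],"roll": 0},
    {"translation": [7.0,-5.6,0],"roll": 0},
    {"translation": [7.0,-5.6,0],"roll": 0},
    {"translation": [7.0,-5.6,0],"roll": 0},
    {"translation": [7.0,-5.6,0],"roll": 0},
  ],
)

```text
clock: 2.35
tool_pos: [0.6045, 0.0567, 0.2317]
tool_rot: [0.0, 0.992, 0.125, 0.0]
force: [0.2, -0.1, 0.3]
width: 0.214
```

```bash
python3 - <<'E'
from h import *
s=state();T=Rt(s);print(s["clock"],s["tool_pos"],s["tool_rot"],s["width"],s["joint_vel"].round(3))
p,d=snapshot("wrist");cv2.imwrite("pics/w1.png",p);np.savez("w1.npz",T=T,d=d)
E
```

```text
2.35 [0.60453454 0.05666768 0.2316622 ] [1.97243701e-05 9.92216156e-01 1.24527378e-01 1.79129587e-04] 0.2136025609727928 [ 0.     0.    -0.004 -0.     0.001  0.002]
```

View pics/w1.png

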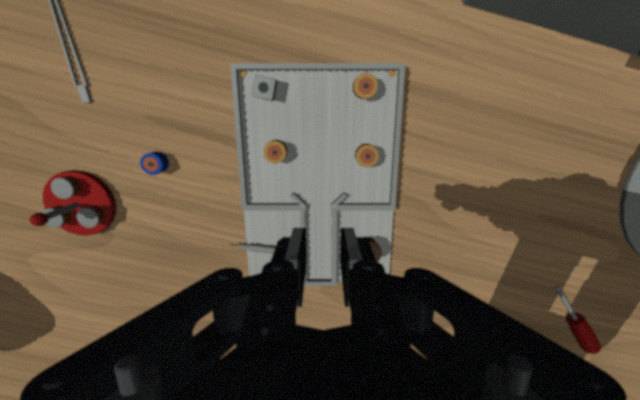

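```bash
cat >> h.py <<'E'
def wcam(s):
    c=get_calibration("wrist");return c,Rt(s)@np.array(c["hand_eye"])
def trect(img,c,T,tr,z,res=0.0004,x0=-.155,x1=.15,y0=-.11,y1=.11):
    # tray-aligned: cols=tray y increasing right, rows = tray x increasing down
    tx,ty,a=tr;e=np.array([np.cos(a),np.sin(a)]);f=np.array([-e[1],e[0]])
    W=lambda x,y:np.append(np.array([tx,ty])+x*e+y*f,z)
    H=np.array([proj(c,T,W(x,y)) for x,y in((x0,y0),(x0,y1),(x1,y1),(x1,y0))],np.float32)
    w,h=int((y1-y0)/res),int((x1-x0)/res)
    M=cv2.getPerspectiveTransform(H,np.array([(0,0),(w,0),(w,h),(0,h)],np.float32))
    o=cv2.warpPerspective(img,M,(w,h),flags=cv2.INTER_CUBIC)
    return o
def grid(o,res,x0=-.155,y0=-.11):
    o=o.copy()
    px=lambda x,y:(int(round((y-y0)/res)),int(round((x-x0)/res)))
    for r in((-145,-100,145,100),(-139,-94,25,94),(33,-18,139,18)):
        r=np.array(r)/1000;cv2.rectangle(o,px(r[0],r[1]),px(r[2],r[3]),(0,0,255),1)
    for sg in(1,-1):cv2.line(o,px(.010,sg*.036),px(.025,sg*.0165),(255,0,0),1)
    return o
E
cat > ov.py <<'E'
from h import *
import sys
tr=[float(v) for v in sys.argv[1:4]]
d=np.load("w1.npz");c=get_calibration("wrist");Tw=d["T"]@np.array(c["hand_eye"])
a=grid(trect(cv2.imread("pics/w1.png"),c,Tw,tr,.014,.0006),.0006)
c=get_calibration("top");b=grid(trect(cv2.imread("pics/top0.png"),c,np.array(c["pose"]),tr,.014,.0006),.0006)
cv2.imwrite(sys.argv[4],np.hstack([a,b]))
E
python3 ov.py .578 .054 -2.893 pics/o1.png
```

```text
(no output)
```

View pics/o1.png

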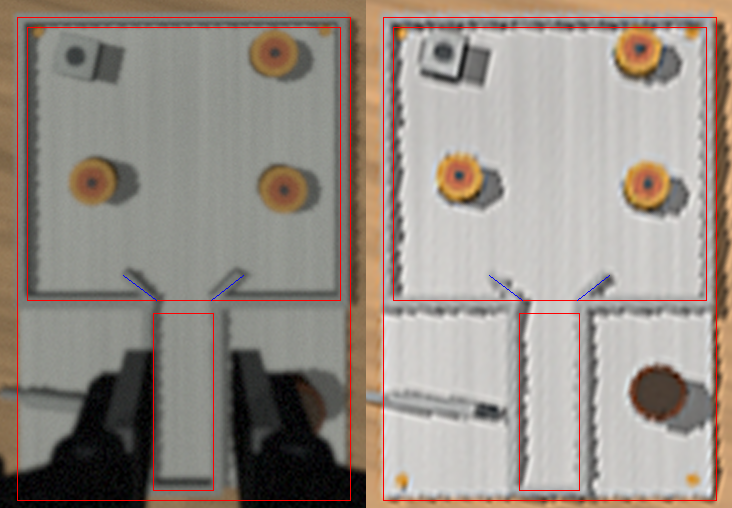

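```bash
python3 - <<'E'
from h import *
tr=(.578,.054,-2.893)
d=np.load("w1.npz");c=get_calibration("wrist");T=d["T"]@np.array(c["hand_eye"])
r=.00035
a=trect(cv2.imread("pics/w1.png"),c,T,tr,.014,r,x0=-.155,x1=.05)
cv2.imwrite("pics/z1.png",cv2.convertScaleAbs(a,alpha=1.5))
g=cv2.cvtColor(a,cv2.COLOR_BGR2GRAY).astype(float)
def prof(x0,x1,y0,y1,ax,lo,hi):
    s=g[int((x0+155)/.35):int((x1+155)/.35),int((y0+110)/.35):int((y1+110)/.35)].mean(ax)
    print([ (round(lo+i*.35,1),int(v)) for i,v in enumerate(s)][::3])
print("y left");prof(-100,-70,-110,-85,0,-110,0)
print("y left lo");prof(-20,15,-110,-85,0,-110,0)
print("y right");prof(-100,-70,85,110,0,85,0)
print("y right lo");prof(-20,15,85,110,0,85,0)
print("x top L");prof(-155,-130,-30,0,1,-155,0)
print("x top R");prof(-155,-130,10,40,1,-155,0)
print("x bot L");prof(15,40,-90,-50,1,15,0)
print("x bot R");prof(15,40,50,90,1,15,0)
print("slot L");prof(33,45,-28,28,0,-28,0)
E
```

```text
y left
[(-110.0, 119), (-109.0, 119), (-107.9, 119), (-106.8, 119), (-105.8, 119), (-104.8, 119), (-103.7, 119), (-102.7, 121), (-101.6, 125), (-100.5, 128), (-99.5, 130), (-98.5, 130), (-97.4, 127), (-96.3, 116), (-95.3, 95), (-94.2, 73), (-93.2, 66), (-92.2, 73), (-91.1, 79), (-90.0, 81), (-89.0, 89), (-88.0, 106), (-86.9, 126), (-85.8, 141)]
y left lo
[(-110.0, 120), (-109.0, 120), (-107.9, 120), (-106.8, 120), (-105.8, 120), (-104.8, 120), (-103.7, 120), (-102.7, 121), (-101.6, 122), (-100.5, 123), (-99.5, 124), (-98.5, 124), (-97.4, 122), (-96.3, 112), (-95.3, 94), (-94.2, 75), (-93.2, 68), (-92.2, 72), (-91.1, 78), (-90.0, 83), (-89.0, 90), (-88.0, 105), (-86.9, 124), (-85.8, 138)]
y right
[(85.0, 148), (86.0, 148), (87.1, 148), (88.2, 147), (89.2, 142), (90.2, 128), (91.3, 110), (92.3, 102), (93.4, 109), (94.5, 118), (95.5, 122), (96.5, 121), (97.6, 115), (98.7, 100), (99.7, 83), (100.8, 71), (101.8, 68), (102.8, 72), (103.9, 83), (105.0, 98), (106.0, 110), (107.0, 117), (108.1, 119), (109.2, 120)]
y right lo
[(85.0, 146), (86.0, 146), (87.1, 146), (88.2, 145), (89.2, 140), (9
[... 1627 characters left out ...]
-28.0, 143), (-26.9, 142), (-25.9, 139), (-24.9, 133), (-23.8, 128), (-22.8, 124), (-21.7, 120), (-20.6, 114), (-19.6, 105), (-18.6, 93), (-17.5, 84), (-16.5, 82), (-15.4, 87), (-14.4, 96), (-13.3, 111), (-12.3, 128), (-11.2, 138), (-10.2, 143), (-9.1, 144), (-8.1, 144), (-7.0, 143), (-6.0, 142), (-4.9, 142), (-3.9, 142), (-2.8, 144), (-1.8, 145), (-0.7, 145), (0.3, 144), (1.4, 143), (2.4, 142), (3.5, 142), (4.5, 143), (5.6, 145), (6.6, 145), (7.7, 146), (8.8, 148), (9.8, 148), (10.8, 146), (11.9, 144), (12.9, 144), (14.0, 143), (15.0, 139), (16.1, 134), (17.1, 128), (18.2, 124), (19.2, 122), (20.3, 121), (21.3, 119), (22.4, 112), (23.4, 101), (24.5, 90), (25.5, 88), (26.6, 93), (27.6, 107)]
```

View pics/z1.png

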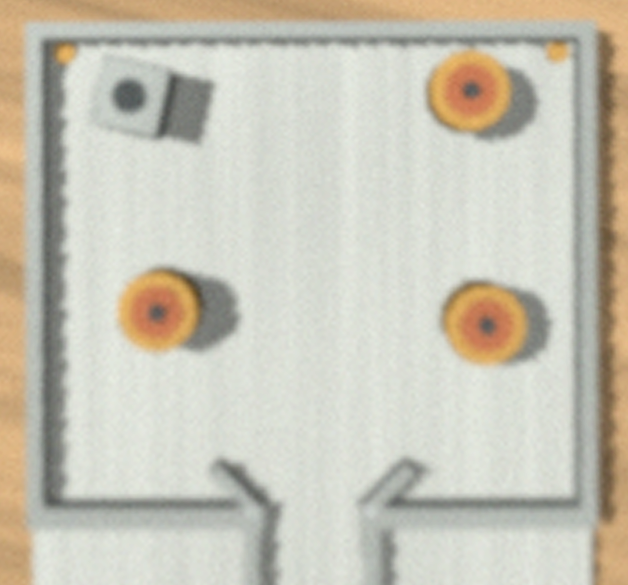

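```bash
python3 - <<'E'
from h import *
d=np.load("w1.npz");c=get_calibration("wrist");H=np.array(c["hand_eye"]);T=d["T"]@H
img=cv2.imread("pics/w1.png")
z=cv2.resize(img[200:300,260:390],None,fx=6,fy=6,interpolation=cv2.INTER_CUBIC)
z=cv2.convertScaleAbs(z,alpha=1.8)
for sx in(-11,11):
    for y in(-23.6,-9,9,23.6):
        u=proj(c,H,np.array([sx,y,0])/1000);print(sx,y,u.round(1))
        cv2.circle(z,tuple(int(round(v)) for v in (u-[260,200]+.5)*6),3,(0,0,255),-1)
cv2.imwrite("pics/tip.png",z)
def tray(tr,P):
    a=tr[2];e=np.array([np.cos(a),np.sin(a)]);f=np.array([-e[1],e[0]]);q=P[:2]-np.array(tr[:2]);return np.array([q@e,q@f])*1000
trw=(.5805,.0558,-2.893)
def blobs(img,c,T):
    hsv=cv2.cvtColor(img,cv2.COLOR_BGR2HSV)
    m=cv2.inRange(hsv,(3,110,60),(25,255,255))
    n,l,st,ce=cv2.connectedComponentsWithStats(m)
    for i in range(1,n):
        if st[i,4]>60:
            P=ray(c,T,*ce[i],.024);t=tray(trw,P)
            if abs(t[0])<145 and abs(t[1])<100: print(st[i],ce[i].round(1),P.round(4),t.round(1))
blobs(img,c,T)
c=get_calibration("top");blobs(cv2.imread("pics/top0.png"),c,np.array(c["pose"]))
c=get_calibration("scene");blobs(cv2.imread("pics/scene0.png"),c,np.array(c["pose"]))
E
```

```text
-11 -23.6 [277.3 263.2]
-11 -9 [304.  263.2]
-11 9 [336.8 263.2]
-11 23.6 [363.5 263.3]
11 -23.6 [275.6 225.9]
11 -9 [303.3 225.9]
11 9 [337.4 225.9]
11 23.6 [365.1 225.9]
[354  74  24  24 434] [365.2  85.8] [0.7097 0.0327 0.024 ] [-119.5   54.2]
[264 141  23  22 364] [275.1 151.1] [0.6119 0.1164 0.024 ] [-45.3 -51. ]
[356 145  23  21 367] [366.8 155. ] [0.6346 0.0082 0.024 ] [-40.7  59.5]
[235 140  77 100 348] [261.  179.6] [0.6406 0.1367 0.024 ] [-78.1 -63.6]
[255 145  86 123 452] [309.5 223.4] [ 5.2e-01 -4.0e-04  2.4e-02] [72.4 39.6]
[295 152   9  10  74] [299.  156.7] [0.7089 0.0323 0.024 ] [-118.7   54.3]
[303 179  10  10  74] [307.1 183.4] [0.6321 0.0081 0.024 ] [-38.3  58.9]
[263 186  10  10  75] [267.5 190.5] [0.6096 0.1174 0.024 ] [-43.4 -52.6]
[306 230  10  12  96] [310.7 235.6] [0.6353 0.0084 0.024 ] [-41.5  59.4]
[352 231  11  12  95] [356.6 236. ] [0.6122 0.1173 0.024 ] [-45.9 -51.8]
[309 259  11  12 108] [314.  264.7] [0.711  0.0334 0.024 ] [-121.    53.8]
```

View pics/tip.png

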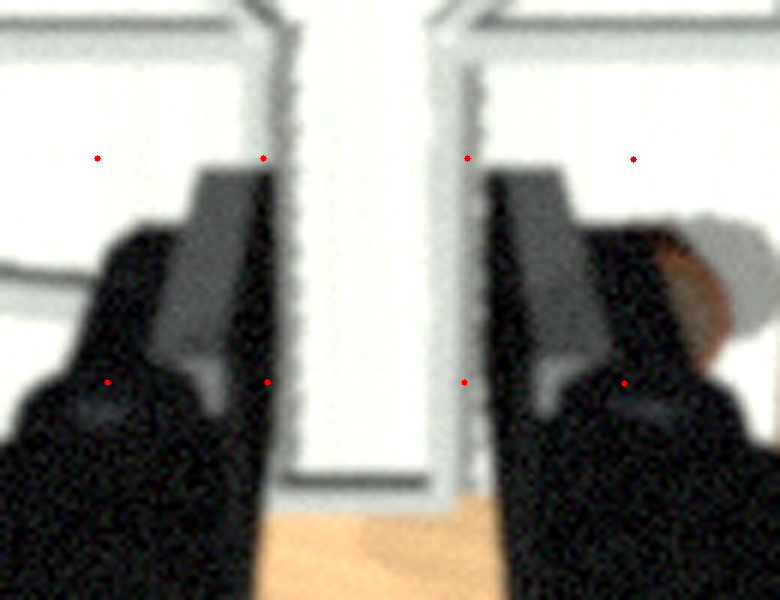

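```bash
cat >> h.py <<'E'
TR=(.5800,.0557,-2.893)
def w2t(P,tr=TR):
    a=tr[2];e=np.array([np.cos(a),np.sin(a)]);f=np.array([-e[1],e[0]]);q=np.array(P)[:2]-np.array(tr[:2]);return np.array([q@e,q@f])*1000
def t2w(x,y,tr=TR):
    a=tr[2];e=np.array([np.cos(a),np.sin(a)]);f=np.array([-e[1],e[0]]);return np.array(tr[:2])+(x*e+y*f)/1000
def rep():
    s=state();T=Rt(s);print("t",round(s["clock"],2),"tcp tray mm",w2t(T[:3,3]).round(1),"z",(T[2,3]*1000).round(1),"w",round(s["width"]*85.4,1),"F",np.round(s["force"],1));return s,T
def go(T,x,y,z):
    print("to",x,y,z,"units",(T[:3,:3].T@(np.append(t2w(x,y),z/1000)-T[:3,3])/.03).round(2))
def blobs(img,c,T,z=.024,mn=60):
    hsv=cv2.cvtColor(img,cv2.COLOR_BGR2HSV)
    m=cv2.inRange(hsv,(3,110,60),(25,255,255))
    n,l,st,ce=cv2.connectedComponentsWithStats(m)
    for i in range(1,n):
        if st[i,4]>mn and st[i,2]<70:
            t=w2t(ray(c,T,*ce[i],z))
            if abs(t[0])<150 and abs(t[1])<105: print("blob",st[i],ce[i].round(1),t.round(1))
def look(name,zoom=None):
    s,T=rep();p,d=snapshot("wrist");c=get_calibration("wrist");Tc=T@np.array(c["hand_eye"])
    cv2.imwrite(f"pics/{name}.png",cv2.convertScaleAbs(p,alpha=1.4));blobs(p,c,Tc);return s,T,p
E
python3 - <<'E'
from h import *
s,T=rep();print(w2t((.634,.0083)));go(T,-41,59.5,60)
E
```

```text
t 2.4 tcp tray mm [-24.1   5.1] z 231.7 w 17.7 F [1.1 0.4 0.1]
[-40.67771918  59.22907362]
to -41 59.5 60 units [0.56 1.81 5.72]
```

play_rows(
  deltas=[
    {"translation": [0.3,0.9,1.5],"roll": 0},
    {"translation": [0.56,1.81,3.0],"roll": 0},
    {"translation": [0.56,1.81,4.2],"roll": 0},
    {"translation": [0.56,1.81,5.2],"roll": 0},
    {"translation": [0.56,1.81,5.7],"roll": 0},
    {"translation": [0.56,1.81,5.9],"roll": 0},
    {"translation": [0.56,1.81,6.0],"roll": 0},
    {"translation": [0.56,1.81,6.0],"roll": 0},
    {"translation": [0.56,1.81,6.0],"roll": 0},
    {"translation": [0.56,1.81,6.0],"roll": 0},
  ],
  claw=44,
)

```text
clock: 3.4
tool_pos: [0.6351, 0.0092, 0.0524]
tool_rot: [0.0, 0.992, 0.125, 0.001]
force: [0.8, 0.3, -0.7]
width: 0.512
```

```bash
python3 - <<'E'
from h import *
s,T,p=look("w2")
E
```

```text
t 3.4 tcp tray mm [-41.9  58.7] z 52.4 w 43.7 F [ 0.8  0.3 -0.7]
blob [ 70  62  14  14 137] [76.5 68.8] [-133.   -74.9]
blob [364  63  12  13 118] [369.8  68.7] [-133.6   85.4]
blob [ 290   69   49   50 1773] [313.9  93.5] [-120.6   54.7]
blob [ 124  197   44   43 1303] [145.4 218.7] [-45.7 -51.4]
blob [ 303  201   41   45 1301] [322.2 224.2] [-42.4  59.6]
```

View pics/w2.png

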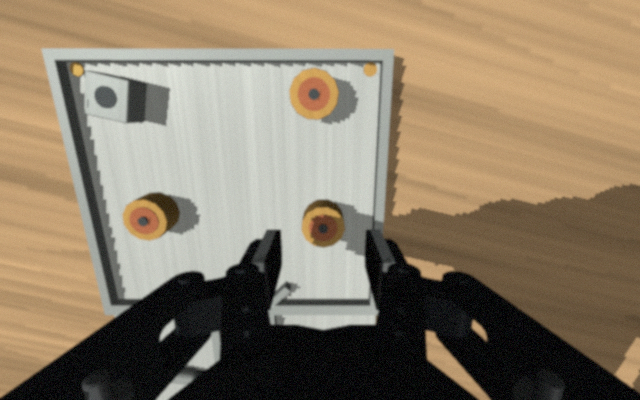

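play_rows(
  deltas=[
    {"translation": [0,0,0.6],"roll": 0},
    {"translation": [0,0,1.0],"roll": 0},
    {"translation": [0,0,1.15],"roll": 0},
    {"translation": [0,0,1.15],"roll": 0},
    {"translation": [0,-0.25,1.15],"roll": 0},
    {"translation": [0,-0.55,1.15],"roll": 0},
    {"translation": [0,-0.9,1.15],"roll": 0},
    {"translation": [0,-1.25,1.15],"roll": 0},
    {"translation": [0,-1.6,1.15],"roll": 0},
    {"translation": [0,-1.9,1.15],"roll": 0},
  ],
)

```text
clock: 4.45
tool_pos: [0.6202, 0.0655, 0.0169]
tool_rot: [-0.0, 0.992, 0.125, 0.0]
force: [0.3, 0.3, -0.2]
width: 0.514
```

```bash
python3 - <<'E'
from h import *
s,T,p=look("w3")
E
```

```text
t 4.45 tcp tray mm [-41.4   0.4] z 16.9 w 43.9 F [ 0.3  0.3 -0.2]
blob [129  49  15  18 207] [135.8  57.6] [-132.6  -78.8]
blob [494  50  15  17 198] [500.8  57.8] [-133.1   77.7]
blob [ 191  212   55   56 1956] [217.1 242.3] [-46.1 -52.2]
blob [ 313  219   53   58 1984] [337.7 249.7] [-42.2   9.3]
```

View pics/w3.png

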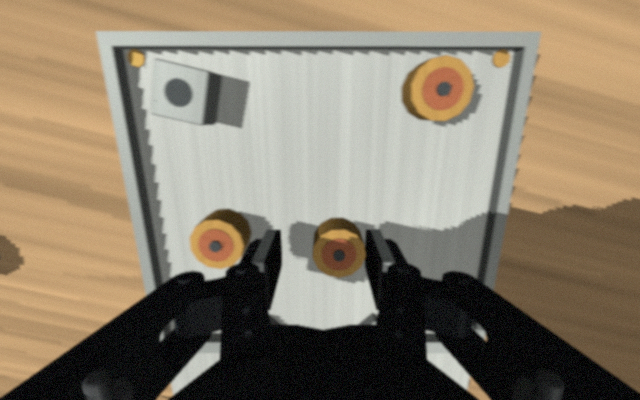

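play_rows(
  deltas=[
    {"translation": [0,0,0],"roll": 0},
    {"translation": [0,0,0],"roll": 0},
    {"translation": [0,0,0],"roll": 0},
    {"translation": [0,-0.06,0],"roll": 0},
    {"translation": [0,-0.12,0],"roll": 0},
    {"translation": [0,-0.12,0],"roll": 0},
    {"translation": [0,-0.04,0],"roll": 0},
    {"translation": [0.3,-0.02,0],"roll": 0},
    {"translation": [0.8,-0.02,0],"roll": 0},
    {"translation": [1.1,-0.02,0],"roll": 0},
  ],
  claw=34,
)

```text
clock: 5.5
tool_pos: [0.6536, 0.0732, 0.0169]
tool_rot: [-0.0, 0.992, 0.125, 0.0]
force: [0.0, -0.2, 0.5]
width: 0.403
```

```bash
python3 - <<'E'
from h import *
s,T,p=look("w4")
E
```

```text
t 5.5 tcp tray mm [-75.6   1.1] z 16.9 w 34.4 F [ 0.  -0.2  0.5]
blob [140 124  15  13 158] [147.  129.5] [-136.7  -78.1]
blob [483 124  14  12 146] [489.4 129.3] [-137.2   78.4]
blob [ 398  134   65   57 2729] [429.8 161.4] [-122.4   52.7]
blob [ 299  274   48   57 1722] [321.  305.7] [-42.8   1.5]
```

View pics/w4.png

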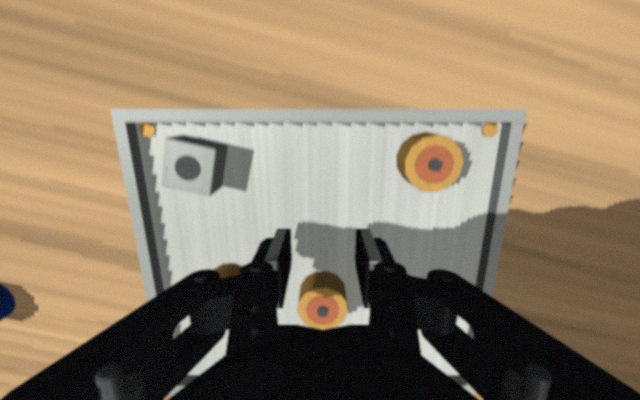

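play_rows(
  deltas=[
    {"translation": [0,-0.04,0],"roll": 0},
    {"translation": [0,-0.04,0],"roll": 0},
    {"translation": [0,-0.04,0],"roll": 0},
    {"translation": [-0.15,-0.04,0],"roll": 0},
    {"translation": [-0.35,-0.04,0],"roll": 0},
    {"translation": [-0.6,-0.04,0],"roll": 0},
    {"translation": [-0.9,-0.04,0],"roll": 0},
    {"translation": [-1.2,-0.04,0],"roll": 0},
    {"translation": [-1.5,-0.04,0],"roll": 0},
    {"translation": [-1.75,-0.04,0],"roll": 0},
  ],
  claw=17,
)

```text
clock: 6.55
tool_pos: [0.6003, 0.061, 0.0169]
tool_rot: [-0.0, 0.992, 0.125, 0.0]
force: [0.3, -0.4, 0.0]
width: 0.2
```

```bash
python3 - <<'E'
from h import *
s,T,p=look("w5")
p,d=snapshot("scene");cv2.imwrite("pics/s5.png",cv2.resize(p[150:300,250:430],None,fx=4,fy=4))
E
```

```text
t 6.55 tcp tray mm [-21.   -0.2] z 16.9 w 17.1 F [ 0.3 -0.4  0. ]
blob [123   2  17  19 244] [130.9  11. ] [-129.9  -78.3]
blob [503   2  17  18 234] [510.7  10.7] [-130.5   78.3]
blob [ 188  178   56   55 2138] [215.6 205.9] [-45.3 -51.6]
blob [509 229  15  17  69] [516.5 237. ] [-29.1  99.3]
blob [ 303  264   41   44 1323] [322.8 286.1] [-0.3  1.2]
blob [496 288  13  15  64] [502.  295.8] [ 5.3 97.8]
```

View pics/w5.png

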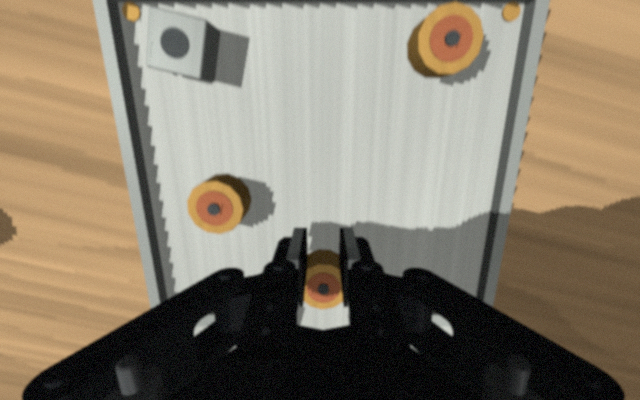

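View pics/s5.png

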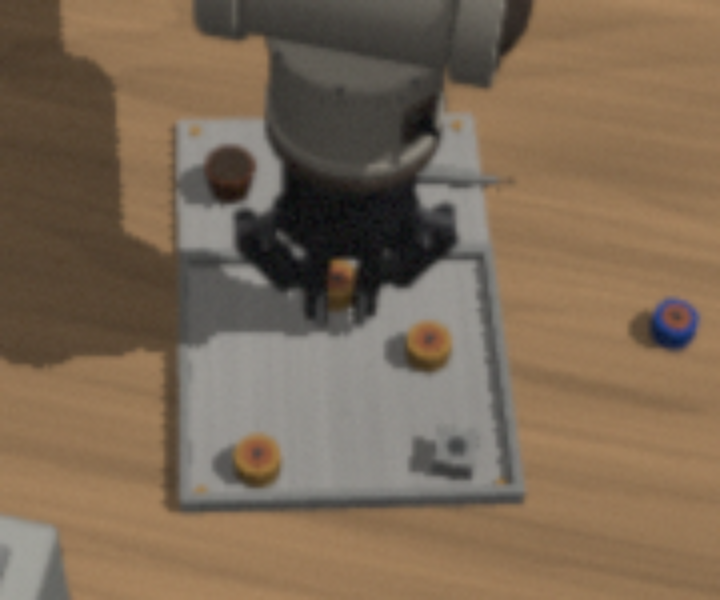

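play_rows(
  deltas=[
    {"translation": [-0.2,0,0],"roll": 0},
    {"translation": [-0.4,0,0],"roll": 0},
    {"translation": [-0.6,0,0],"roll": 0},
    {"translation": [-0.8,0,0],"roll": 0},
    {"translation": [-1.0,0,0],"roll": 0},
    {"translation": [-1.2,0,0],"roll": 0},
    {"translation": [-1.4,0,0],"roll": 0},
    {"translation": [-1.58,0,0],"roll": 0},
    {"translation": [-1.7,0,0],"roll": 0},
    {"translation": [-1.76,0,0],"roll": 0},
  ],
)

```text
clock: 7.65
tool_pos: [0.5497, 0.048, 0.0169]
tool_rot: [-0.0, 0.992, 0.125, 0.0]
force: [0.1, 0.1, -0.4]
width: 0.201
```

```bash
python3 - <<'E'
from h import *
s,T,p=look("w6")
go(T,-46,-52,60)
E
```

```text
t 7.65 tcp tray mm [31.2 -0. ] z 16.9 w 17.2 F [ 0.1  0.1 -0.4]
blob [ 173   63   62   63 2930] [203.8  94.3] [-45.2 -51.6]
blob [510 219  17  11  65] [517.4 224.2] [16.1 98.7]
blob [509 234  21  16  83] [520.2 242.2] [ 26.  101.9]
blob [ 303  264   41   44 1319] [322.7 286.1] [51.8  1.3]
blob [493 296  20  11  84] [503.2 301.3] [61.  99.2]
to -46 -52 60 units [ 2.58 -1.73 -1.44]
```

View pics/w6.png

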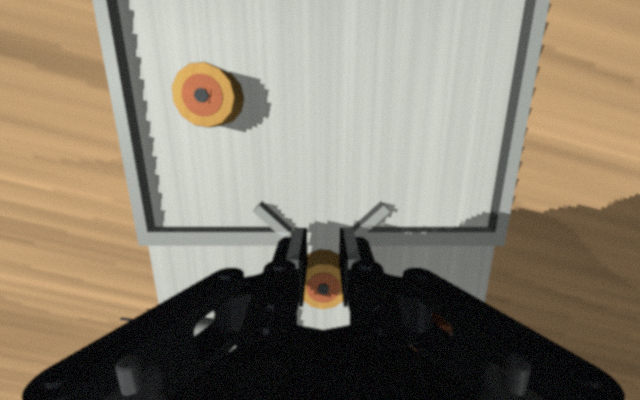

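play_rows(
  deltas=[
    {"translation": [0.4,0,0],"roll": 0},
    {"translation": [0.8,-0.1,-0.5],"roll": 0},
    {"translation": [1.4,-0.7,-1.1],"roll": 0},
    {"translation": [2.2,-1.4,-1.1],"roll": 0},
    {"translation": [2.57,-1.72,-1.1],"roll": 0},
    {"translation": [2.57,-1.72,-1.1],"roll": 0},
    {"translation": [2.57,-1.72,-1.1],"roll": 0},
    {"translation": [2.57,-1.72,-0.8],"roll": 0},
    {"translation": [2.57,-1.72,-0.4],"roll": 0},
    {"translation": [2.57,-1.72,0],"roll": 0},
  ],
  claw=44,
)

```text
clock: 8.7
tool_pos: [0.6114, 0.1167, 0.0155]
tool_rot: [-0.0, 0.992, 0.125, -0.0]
force: [0.0, 0.1, 0.3]
width: 0.513
```

```bash
python3 - <<'E'
from h import *
s,T,p=look("w7")
E
```

```text
t 8.7 tcp tray mm [-45.5 -51.4] z 15.5 w 43.8 F [0.  0.1 0.3]
blob [238  59  15  17 201] [244.7  67.2] [-132.9  -83.6]
blob [601  59  15  17 194] [608.   66.9] [-133.4   71.7]
blob [ 293  219   52   56 1917] [318.3 248.6] [-47.6 -52.3]
blob [629 219  11  18  63] [634.1 228.3] [-59.1 104.7]
blob [604 260  21  25 110] [613.1 272.8] [-34.1 101.1]
blob [578 317  26  18 120] [590.2 325.4] [-1.4 97.5]
```

View pics/w7.png

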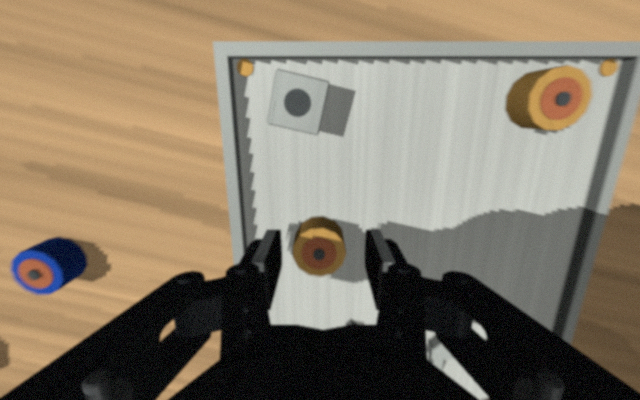

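play_rows(
  deltas=[
    {"translation": [0,0.2,-0.04],"roll": 0},
    {"translation": [0,0.45,-0.04],"roll": 0},
    {"translation": [0,0.8,-0.04],"roll": 0},
    {"translation": [0,1.15,-0.04],"roll": 0},
    {"translation": [0,1.45,-0.04],"roll": 0},
    {"translation": [0,1.7,-0.04],"roll": 0},
    {"translation": [0,1.88,-0.04],"roll": 0},
    {"translation": [0,1.98,-0.04],"roll": 0},
    {"translation": [0,1.98,-0.04],"roll": 0},
    {"translation": [0,1.85,-0.04],"roll": 0},
  ],
)

```text
clock: 9.75
tool_pos: [0.6256, 0.0635, 0.018]
tool_rot: [-0.0, 0.992, 0.125, -0.0]
force: [0.6, 0.2, -0.7]
width: 0.516
```

```bash
python3 - <<'E'
from h import *
s,T,p=look("w8")
E
```

```text
t 9.75 tcp tray mm [-46.1   3.7] z 18.0 w 44.0 F [ 0.6  0.2 -0.7]
blob [125  61  16  17 204] [132.5  68.8] [-133.1  -78.2]
blob [484  61  16  16 196] [491.7  68.6] [-133.6   78.5]
blob [ 396   68   68   63 3143] [429.5  99.6] [-120.6   52.7]
blob [ 292  218   50   56 1877] [315.6 247.8] [-47.5   1.3]
```

View pics/w8.png

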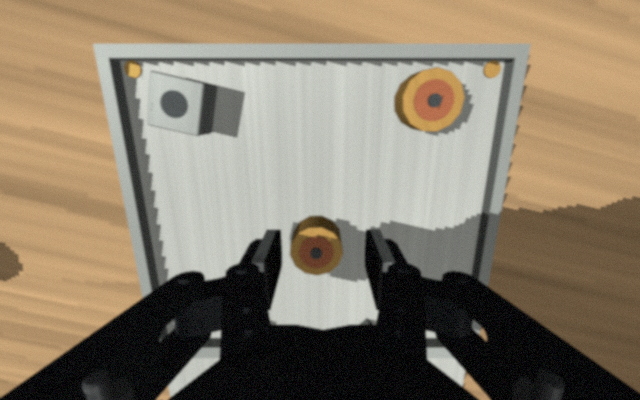

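play_rows(
  deltas=[
    {"translation": [0.15,-0.05,0],"roll": 0},
    {"translation": [0.4,-0.12,0],"roll": 0},
    {"translation": [0.7,-0.12,0],"roll": 0},
    {"translation": [0.95,-0.12,0.03],"roll": 0},
    {"translation": [1.1,-0.12,0.03],"roll": 0},
    {"translation": [1.1,-0.12,0.03],"roll": 0},
    {"translation": [1.1,-0.12,0.03],"roll": 0},
    {"translation": [1.1,-0.12,0.03],"roll": 0},
    {"translation": [1.1,-0.12,0.03],"roll": 0},
    {"translation": [1.1,-0.12,0.03],"roll": 0},
  ],
)

```text
clock: 10.8
tool_pos: [0.6566, 0.0751, 0.0172]
tool_rot: [-0.0, 0.992, 0.125, 0.0]
force: [-0.8, 0.7, -1.0]
width: 0.515
```

play_rows(
  deltas=[
    {"translation": [0,0,0],"roll": 0},
    {"translation": [0,0,0],"roll": 0},
    {"translation": [0,0,0],"roll": 0},
    {"translation": [0,0,0],"roll": 0},
    {"translation": [-0.2,0,0],"roll": 0},
    {"translation": [-0.45,0,0],"roll": 0},
    {"translation": [-0.7,0,0],"roll": 0},
    {"translation": [-0.95,0,0],"roll": 0},
    {"translation": [-1.2,0,0],"roll": 0},
    {"translation": [-1.4,0,0],"roll": 0},
  ],
  claw=17,
)

```text
clock: 11.8
tool_pos: [0.6153, 0.0646, 0.0173]
tool_rot: [-0.0, 0.992, 0.125, 0.0]
force: [0.4, -0.5, -0.7]
width: 0.199
```

```bash
python3 - <<'E'
from h import *
s,T,p=look("w9");go(T,31,0,17)
E
```

```text
t 11.8 tcp tray mm [-36.4   0.1] z 17.3 w 17.0 F [ 0.4 -0.5 -0.7]
blob [129  39  16  18 220] [136.5  47.5] [-131.7  -78.3]
blob [496  39  16  17 209] [504.   47.4] [-132.2   78.3]
blob [ 303  264   41   44 1319] [322.7 285.6] [-15.9   1.4]
to 31 0 17 units [-2.25 -0.01  0.01]
```

View pics/w9.png

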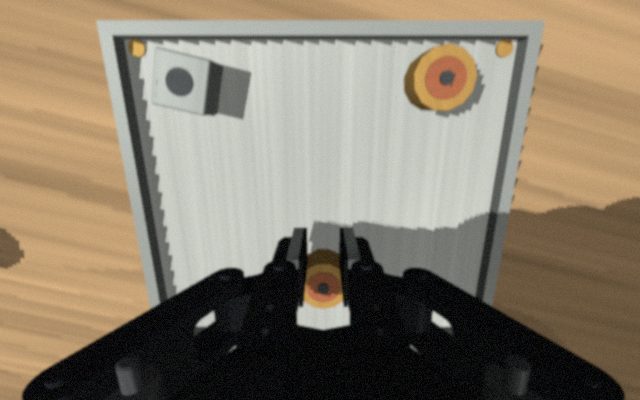

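play_rows(
  deltas=[
    {"translation": [-0.25,0,0],"roll": 0},
    {"translation": [-0.52,0,0],"roll": 0},
    {"translation": [-0.8,0,0],"roll": 0},
    {"translation": [-1.08,0,0],"roll": 0},
    {"translation": [-1.34,0,0],"roll": 0},
    {"translation": [-1.6,0,0],"roll": 0},
    {"translation": [-1.84,0,0],"roll": 0},
    {"translation": [-2.05,0,0],"roll": 0},
    {"translation": [-2.18,0,0],"roll": 0},
    {"translation": [-2.25,0,0],"roll": 0},
  ],
)

```text
clock: 12.85
tool_pos: [0.5504, 0.0479, 0.0172]
tool_rot: [-0.0, 0.992, 0.125, 0.0]
force: [0.2, 0.0, 0.5]
width: 0.199
```

```bash
python3 - <<'E'
from h import *
s,T,p=look("w10");go(T,-119,53.5,17)
E
```

```text
t 12.85 tcp tray mm [30.6  0.3] z 17.2 w 17.0 F [0.2 0.  0.5]
blob [513 210  18  16  67] [522.5 217.9] [ 12.2 101. ]
blob [505 232  22  21 119] [516.4 242.9] [ 25.9 100.5]
blob [493 256  17  19  73] [500.3 263.4] [37.6 94.3]
blob [ 299  264   48   65 2221] [321.8 298.5] [59.1  1.1]
blob [495 295  16  15  61] [504.2 302.9] [ 61.6 100.5]
to -119 53.5 17 units [4.98 1.79 0.01]
```

View pics/w10.png

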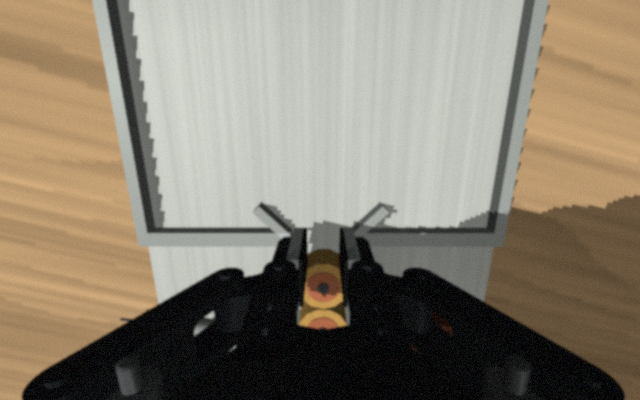

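play_rows(
  deltas=[
    {"translation": [0.4,0,0],"roll": 0},
    {"translation": [0.9,0.1,-0.6],"roll": 0},
    {"translation": [1.8,0.6,-1.1],"roll": 0},
    {"translation": [3.0,1.2,-1.1],"roll": 0},
    {"translation": [4.2,1.7,-1.1],"roll": 0},
    {"translation": [4.9,1.79,-1.1],"roll": 0},
    {"translation": [4.98,1.79,-1.1],"roll": 0},
    {"translation": [4.98,1.79,-1.1],"roll": 0},
    {"translation": [4.98,1.79,-1.1],"roll": 0},
    {"translation": [4.98,1.79,-1.1],"roll": 0},
  ],
  claw=44,
)

```text
clock: 13.9
tool_pos: [0.7082, 0.0332, 0.0503]
tool_rot: [-0.0, 0.992, 0.125, -0.0]
force: [0.5, -0.7, -0.4]
width: 0.517
```

```bash
python3 - <<'E'
from h import *
s,T,p=look("w11")
E
```

```text
t 13.9 tcp tray mm [-118.7   53.3] z 50.3 w 44.2 F [ 0.5 -0.7 -0.4]
blob [103 191  12   8  69] [108.4 194.1] [-139.1  -75.2]
blob [ 302  197   43   46 1364] [322.3 220.6] [-122.4   54.3]
```

View pics/w11.png

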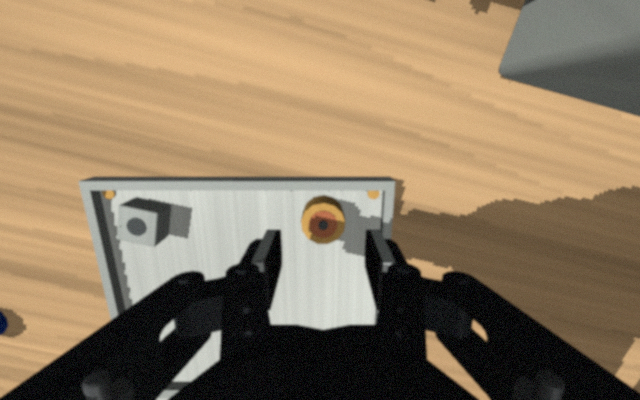

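play_rows(
  deltas=[
    {"translation": [0.06,0,0.5],"roll": 0},
    {"translation": [0.06,0,0.9],"roll": 0},
    {"translation": [0.06,0,1.08],"roll": 0},
    {"translation": [0.06,0,1.08],"roll": 0},
    {"translation": [0.06,-0.25,1.08],"roll": 0},
    {"translation": [0.06,-0.55,1.08],"roll": 0},
    {"translation": [0.06,-0.9,1.08],"roll": 0},
    {"translation": [0.06,-1.25,1.08],"roll": 0},
    {"translation": [0.06,-1.55,1.08],"roll": 0},
    {"translation": [0.06,-1.75,1.08],"roll": 0},
  ],
)

```text
clock: 14.95
tool_pos: [0.6972, 0.0856, 0.0179]
tool_rot: [-0.0, 0.992, 0.125, 0.0]
force: [-0.4, -1.1, 0.8]
width: 0.511
```

play_rows(
  deltas=[
    {"translation": [0,0,0],"roll": 0},
    {"translation": [0,0,0],"roll": 0},
    {"translation": [0,0,0],"roll": 0},
    {"translation": [0,-0.06,0],"roll": 0},
    {"translation": [0,-0.12,0],"roll": 0},
    {"translation": [0,-0.12,0],"roll": 0},
    {"translation": [0,-0.12,0],"roll": 0},
    {"translation": [0,-0.05,0],"roll": 0},
    {"translation": [0,-0.03,0],"roll": 0},
    {"translation": [0,-0.03,0],"roll": 0},
  ],
  claw=34,
)

```text
clock: 15.95
tool_pos: [0.6972, 0.085, 0.0177]
tool_rot: [-0.0, 0.992, 0.125, 0.0]
force: [0.4, -0.2, 0.4]
width: 0.4
```

```bash
python3 - <<'E'
from h import *
s,T,p=look("w12")
E
```

```text
t 15.95 tcp tray mm [-120.8    0.4] z 17.7 w 34.2 F [ 0.4 -0.2  0.4]
blob [156 211  14   9  91] [162.7 214.5] [-140.3  -78.2]
blob [471 212  13   7  79] [477.  214.6] [-140.7   78.6]
blob [ 298  217   51   57 1967] [322.5 247.4] [-122.5    1.6]
```

View pics/w12.png

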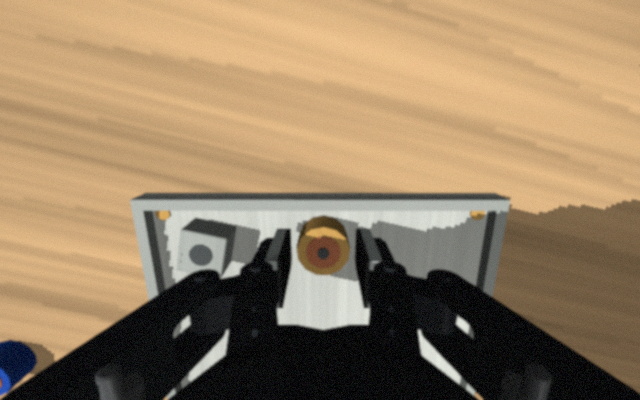

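play_rows(
  deltas=[
    {"translation": [0.15,0,0],"roll": 0},
    {"translation": [0.4,0,0],"roll": 0},
    {"translation": [0.7,0,0],"roll": 0},
    {"translation": [0.95,0,0],"roll": 0},
    {"translation": [1.1,0,0],"roll": 0},
    {"translation": [1.1,0,0],"roll": 0},
    {"translation": [1.1,0,0],"roll": 0},
    {"translation": [1.1,0,0],"roll": 0},
    {"translation": [1.1,0,0],"roll": 0},
    {"translation": [1.1,0,0],"roll": 0},
  ],
)

```text
clock: 17.0
tool_pos: [0.7291, 0.0934, 0.0179]
tool_rot: [-0.0, 0.992, 0.125, 0.0]
force: [-0.2, -0.1, -0.3]
width: 0.399
```

play_rows(
  deltas=[
    {"translation": [0,0,0],"roll": 0},
    {"translation": [0,0,0],"roll": 0},
    {"translation": [0,0,0],"roll": 0},
    {"translation": [0,0,0],"roll": 0},
    {"translation": [-0.2,0,0],"roll": 0},
    {"translation": [-0.45,0,0],"roll": 0},
    {"translation": [-0.75,0,0],"roll": 0},
    {"translation": [-1.05,0,0],"roll": 0},
    {"translation": [-1.35,0,0],"roll": 0},
    {"translation": [-1.6,0,0],"roll": 0},
  ],
  claw=17,
)

```text
clock: 18.0
tool_pos: [0.6818, 0.0813, 0.0179]
tool_rot: [-0.0, 0.992, 0.125, 0.0]
force: [-0.2, 0.1, 0.1]
width: 0.2
```

```bash
python3 - <<'E'
from h import *
s,T,p=look("w13");go(T,31,0,17.3)
E
```

```text
t 18.0 tcp tray mm [-104.9    0.2] z 17.9 w 17.1 F [-0.2  0.1  0.1]
blob [152 184  14   9 104] [158.6 187.5] [-138.3  -78.4]
blob [475 184  14   9 102] [481.3 187.5] [-138.8   78.5]
blob [ 303  263   41   44 1347] [322.8 284.8] [-84.5   1.6]
to 31 0 17.3 units [-4.53 -0.02  0.02]
```

View pics/w13.png

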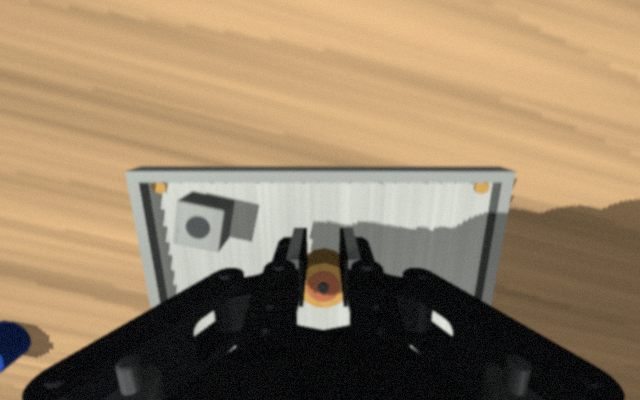

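Cradled behind barrel 3; push on.

play_rows(
  deltas=[
    {"translation": [-0.25,0,0.01],"roll": 0},
    {"translation": [-0.5,-0.01,0.02],"roll": 0},
    {"translation": [-0.8,-0.02,0.02],"roll": 0},
    {"translation": [-1.1,-0.02,0.02],"roll": 0},
    {"translation": [-1.4,-0.02,0.02],"roll": 0},
    {"translation": [-1.7,-0.02,0.02],"roll": 0},
    {"translation": [-2.0,-0.02,0.02],"roll": 0},
    {"translation": [-2.25,-0.02,0.02],"roll": 0},
    {"translation": [-2.5,-0.02,0.02],"roll": 0},
    {"translation": [-2.7,-0.02,0.02],"roll": 0},
  ],
)

```text
clock: 19.05
tool_pos: [0.6035, 0.0618, 0.0172]
tool_rot: [-0.0, 0.992, 0.125, 0.0]
force: [0.0, -0.0, 0.3]
width: 0.199
```

```bash
python3 - <<'E'
from h import *
s,T,p=look("w14");go(T,31.5,0,17.3)
E
```

```text
t 19.05 tcp tray mm [-24.2  -0.2] z 17.2 w 17.0 F [ 0.  -0.   0.3]
blob [125  10  16  19 240] [132.5  18.9] [-130.3  -78.3]
blob [501  10  17  18 233] [509.2  18.9] [-130.8   78.3]
blob [508 246  15  16  69] [515.9 252.6] [-23.6 100.8]
blob [ 303  263   41   45 1308] [322.8 285.7] [-3.7  1.2]
to 31.5 0 17.3 units [-1.86  0.   -0.  ]
```

play_rows(
  deltas=[
    {"translation": [-0.22,0,0],"roll": 0},
    {"translation": [-0.45,0,0],"roll": 0},
    {"translation": [-0.68,0,0],"roll": 0},
    {"translation": [-0.9,0,0],"roll": 0},
    {"translation": [-1.12,0,0],"roll": 0},
    {"translation": [-1.32,0,0],"roll": 0},
    {"translation": [-1.52,0,0],"roll": 0},
    {"translation": [-1.7,0,0],"roll": 0},
    {"translation": [-1.82,0,0],"roll": 0},
    {"translation": [-1.88,0,0],"roll": 0},
  ],
)

```text
clock: 20.1
tool_pos: [0.5491, 0.0479, 0.0172]
tool_rot: [-0.0, 0.992, 0.125, 0.0]
force: [0.7, 0.7, 0.6]
width: 0.197
```

```bash
python3 - <<'E'
from h import *
s,T,p=look("w15")
E
```

```text
t 20.1 tcp tray mm [31.8 -0.1] z 17.2 w 16.8 F [0.7 0.7 0.6]
blob [504 241  19  26  89] [512.4 253.4] [33.  99.2]
blob [493 251  21  16  62] [501.8 259.7] [36.6 94.3]
blob [ 300  263   48   66 2218] [322.2 298.5] [60.3  1. ]
blob [488 278  19  30 121] [496.7 292.4] [56.2 95. ]
```

View pics/w15.png

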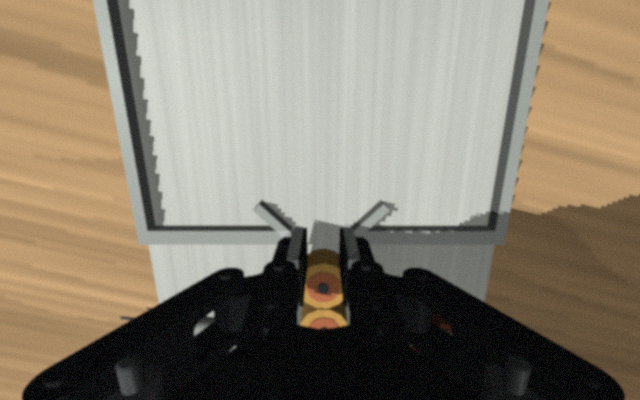

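play_rows(
  deltas=[
    {"translation": [0.4,0,0],"roll": 0},
    {"translation": [0.8,0,-0.5],"roll": 0},
    {"translation": [1.2,0,-1.5],"roll": 0},
    {"translation": [2.0,0,-2.8],"roll": 0},
    {"translation": [2.8,0,-4.2],"roll": 0},
    {"translation": [3.5,0,-5.5],"roll": 0},
    {"translation": [4.0,0,-6.0],"roll": 0},
    {"translation": [4.0,0,-6.0],"roll": 0},
    {"translation": [4.0,0,-6.0],"roll": 0},
    {"translation": [4.0,0,-6.0],"roll": 0},
  ],
)

```text
clock: 21.15
tool_pos: [0.6651, 0.0778, 0.1957]
tool_rot: [-0.0, 0.992, 0.125, -0.001]
force: [0.6, -0.1, 0.1]
width: 0.199
```

```bash
python3 - <<'E'
from h import *
s,T,p=look("w16")
a,d=snapshot("top");c=get_calibration("top");blobs(a,c,np.array(c["pose"]));cv2.imwrite("pics/t16.png",a)
a,d=snapshot("scene");c=get_calibration("scene");blobs(a,c,np.array(c["pose"]));cv2.imwrite("pics/s16.png",cv2.resize(a[130:300,250:450],None,fx=4,fy=3.5))
E
```

```text
t 21.15 tcp tray mm [-87.9  -0.5] z 195.7 w 17.0 F [ 0.6 -0.1  0.1]
blob [ 313  272   22   58 1001] [322.8 301.7] [75.1  1.2]
blob [305 119  35 140 396] [322.7 196.1] [ 6.2 92.8]
```

View pics/w16.png

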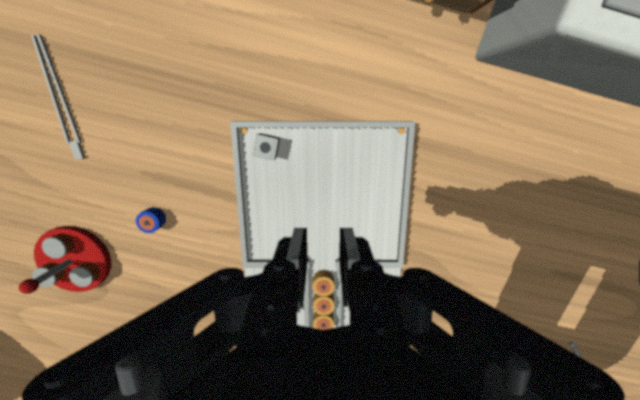

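View pics/s16.png

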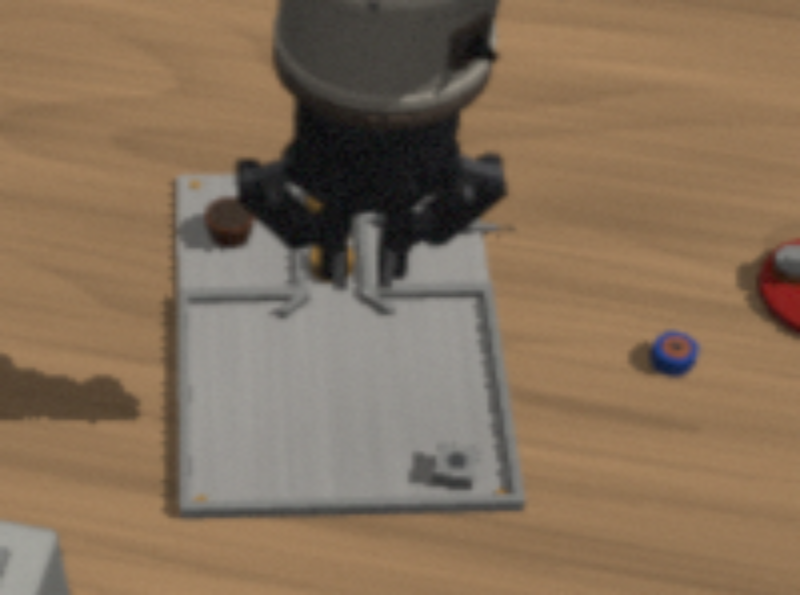

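View pics/t16.png

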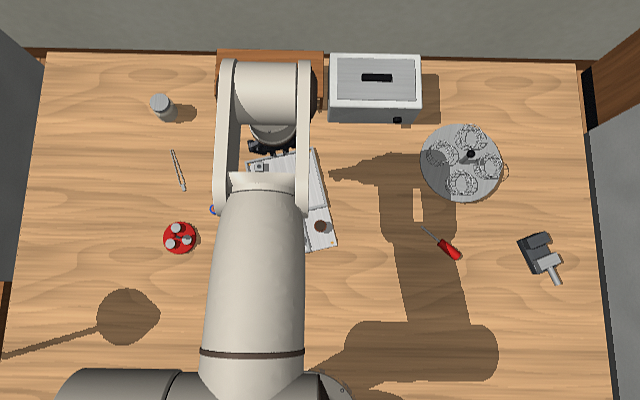

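play_rows(
  deltas=[
    {"translation": [-8.4,10.8,-1],"roll": 0},
    {"translation": [-8.4,10.8,-1],"roll": 0},
    {"translation": [-8.4,10.8,-1],"roll": 0},
    {"translation": [-8.4,10.8,-1],"roll": 0},
    {"translation": [-8.4,10.8,-1],"roll": 0},
    {"translation": [-8.4,10.8,-1],"roll": 0},
    {"translation": [-8.4,10.8,-1],"roll": 0},
    {"translation": [-8.4,10.8,-1],"roll": 0},
    {"translation": [-8.4,10.8,-1],"roll": 0},
    {"translation": [-8.4,10.8,-1],"roll": 0},
  ],
)

```text
clock: 22.3
tool_pos: [0.5009, -0.3002, 0.2269]
tool_rot: [-0.0, 0.992, 0.124, -0.0]
force: [-0.3, 0.4, -0.3]
width: 0.201
```

```bash
python3 - <<'E'
from h import *
rep()
c=get_calibration("top");a,d=snapshot("top");cv2.imwrite("pics/t17.png",a);blobs(a,c,np.array(c["pose"]),mn=30)
o=grid(trect(a,c,np.array(c["pose"]),TR,.014,.0006),.0006)
b=grid(trect(cv2.imread("pics/top0.png"),c,np.array(c["pose"]),TR,.014,.0006),.0006)
cv2.imwrite("pics/cmp.png",np.hstack([o,b]))
E
```

```text
t 22.3 tcp tray mm [164.2 325.5] z 226.9 w 17.1 F [-0.3  0.4 -0.3]
blob [290 216  14  29 223] [296.6 230.2] [82.1  1.2]
blob [314 220  12  12  42] [320.  225.7] [84.8 66.1]
```

View pics/cmp.png

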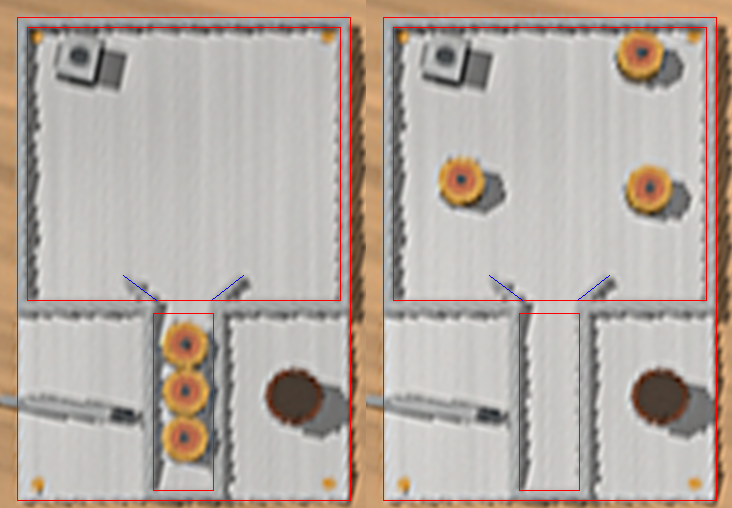

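View pics/t17.png

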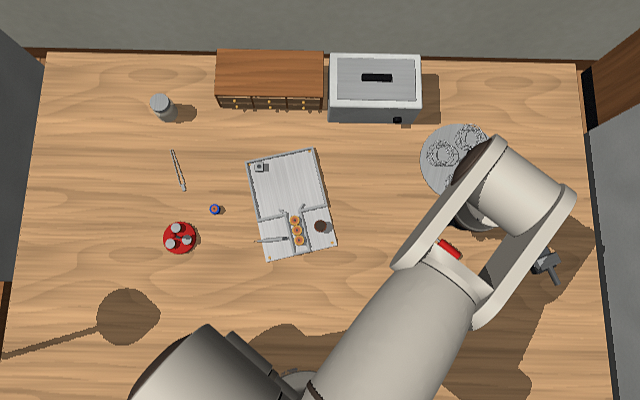

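```bash
python3 -c "
from bench import *
print(hand_in())"
```

```text
the job is handed in; nothing more can be done
None
```

All three brass barrels stand upright in single file in the slot, wholly past the gate, and I handed the job in at about 22 s of the 64 s allowed. I pushed them one at a time: the open fingers moved each barrel sideways into the middle lane. The narrowed fingertips, kept just above the walls, then pushed it through the gate, with later barrels moving the earlier ones along.

**Barrels:** In the last top picture their centres read about x = 51, 80 and 108 mm on the plate, within 1–2 mm of the slot's centreline. The gate limit is 44 mm.

**Bystanders:** Comparing that picture with the first one, the block, loupe, pin vise, oil cup stand and tweezers have not visibly moved. The arm partly covered the screwdriver in the last view; it looked in place in the top picture before that.

**Robot:** It was clear of everything, with wrist force near zero.

**Disagreements:** The cameras differed by 2–3 mm on where the plate and barrels lie. That is well inside the roughly 7 mm the nearest barrel has beyond the 44 mm limit. The one failed call was my first move, refused because the rows lacked "roll", and nothing moved.

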